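# Clear the desktop cutter and latch its sliding guard

### The arm

A 6-joint arm with a two-finger parallel gripper is mounted at the origin on a cart in front of the work surface, level with it; the furniture and walls round the work are solid. World frame = base frame: x ahead of the robot, y to its left, z up, the work surface at z = 0. Lengths are in mm, angles in rad, forces in N, time in s.
With the tool pointing down it reaches from about 250 to 775 mm from the base axis. Payload 8.9 kg.
Tool frame: the origin (TCP) lies at the very end of the fingers, on their centre line; the grasp point (between the pads) lies 19 mm behind it; y points along the fingers, x is the direction in which the jaws open and shut, and the axes are right-handed (so a half turn about y gives the same grasp; the last joint's range is limited). The gripper opens to 85 mm and grips with 20 to 120 N. Pads are 22 mm wide; open, the fingers measure 114 mm over their backs; the gripper's body (76 mm by 85 mm) begins 54 mm behind the grasp point. The pads swing forward as they close: fully open they stand 13 mm farther back than shut.
Start: joints at [1.032, 0.291, -0.153, 1.127, 0, 1.431], TCP at [204.342, 483.599, 231.305] pointing down, gripper open.
Joint ranges: [-2.52, 2.52], [-0.91, 1.74], [-1.3, 1.37], [-1.96, 2.02], [-1.52, 1.47], [-3.14, 3.14]. Speed limits (rad/s): [2.22, 2.22, 2.79, 3.14, 3.14, 3.14].

### API

Orientations are given as a unit quaternion [x, y, z, w].
In Python, from workcell import bot gives the robot as it stands.
- The arm moves only by the tool play_rows, never from a script. Its argument "steps" is a list of rows, each a list of 5 numbers: the closure, from 0 (fully open) to 1 (shut), then the shift along the tool's x, y, z in cm, then the turn about the tool's y in rad. A call has 1 to 8 rows; each row shifts and turns the commanded pose from where the row before left it, along the tool's axes as they then stand; what a row does not reach is not made up. A row lasts 1/10 s, in which the tool goes at most 50 mm and 8.59 degrees, less where a joint would pass 70% of its speed; a pose out of reach is approached as far as the arm can. A call with a gripper value outside its range is refused whole. The fingers move at their own pace and stop on an object; "squeeze" is the grip in N (left out, the last holds). Time passes only in rows, so rows that do not move let the fingers close. It gives the time, the measured TCP pose, the force and the opening at its end, in the units of the state.
- bot.state(): the state, without advancing time (a new reading comes with each control period).
- bot.capture(name): name is "side" or "top" or "wrist"; returns a dict with "frame" (400x640x3 uint8, red, green, blue), "depth" (400x640 float32, mm along the optical axis (not along the pixel's ray), 0 where there is no reading), "intrinsics" (3x3 intrinsics, pixels), "cam_to_world" (4x4, takes a point from camera to world coordinates); the wrist camera has in their place "mount" (4x4, takes a point from camera to tool coordinates, whose origin is the TCP and whose axes are the tool frame's). Camera axes: x right, y up, looking along -z (the intrinsics and any distortion apply to the point x, -y, -z); pixel columns grow to the right and rows downward; lengths in mm; the calibration is good to about 2 mm. A picture is of the moment at which its call begins: read the wrist's pose just before it.
- bot.close_job(): hands the job in, once; it reports no verdict.
The state is a dict: "time": time; "joint_positions": joint angles; "qvel": joint speeds; "joint_torque": joint torques, N m; "eef_pos": TCP position; "tool_rot": TCP orientation; "ft_force": force on the tool from outside, world axes, zero at the start; "ft_torque": the same for the moment, N m; "width": opening from 0.0 (shut) to 1.0 (fully open).
Only numpy, scipy, OpenCV 4.12 (cv2) and the standard library are available. Lean on these libraries where they do the work, as an engineer would, in place of code of your own. Each camera call takes 0.05 s, during which the arm holds its last target. There are 200 camera calls.

### The job

Someone left a small box of staples on the bed of the desktop cutter, in the way of its sliding clear guard. Lift the box out and set it down flat in the grey tray. Then push the guard shut into the cutter's head until its latch clicks and holds it, firmly enough to latch but without ramming it against the rubber buffer behind, and leave everything else where it is.

Things in the scene. Friction and masses are not known exactly. Their poses are not given: they have to be found in the camera images.
- cutter: Grey desktop cutter fixed to the worktop, place and yaw vary. Base 160 mm (its x) by 270 mm (its y); origin on the worktop under the base's centre. Bed surface 16 mm above the worktop, with two aluminium rails 6 mm higher at x = -68 and +68 mm. The head stands at the -y end. The guard slides along the cutter's y axis and closes toward the cutter's own -y.
- guard: Sliding guard: clear hood, 134 mm (x) by 85 mm (y), walled at its front (-y) end, so it cannot pass over a thing on the bed. Top 62 mm above the worktop. Origin under its centre, 20 mm above the worktop; axes parallel to the cutter's. A tooth on its front edge snaps behind a spring bolt in the head. A light spring drives it back open unless it is latched.
- rib (a point): Top centre of the guard's black push rib: an upright bar 60 mm along the cutter's x, 12 mm thick along y, from 62 to 92 mm above the worktop. Pushed on its +y face it closes the guard. When latched its -y face stands 20 to 49 mm from the head.
- guard_slide (a joint): Guard travel in m: 0 open (start), grows as it closes. Return spring and friction take about 4 to 6 N. The latch in the head is hidden and set differently each time: it clicks between 115 and 146 mm. Over about 12 mm before the click the push is about 10 to 14 N, then drops below 6 N within 2 mm, and there a rubber buffer (about 12 N per mm) stops the guard.
- head: Cutter's head: hollow grey housing, 166 mm (x) by 70 mm (y), top 100 mm above the worktop, open mouth toward +y, which the guard enters. Origin on the bed under its centre, 16 mm above the worktop, at y = -100 mm of the cutter. Inside are the bolt and the buffer; the guard must never press on them with more than 18 N.
- left_box: Small cardboard box of staples lying on the bed between the guard and the head, 37 mm (its x) by 62 mm (its y) by 31 mm high, 0.11 to 0.23 kg; origin at the centre of its underside.
- tray: Shallow grey open tray on the worktop to the left, 130 mm (x) by 110 mm (y), walls 4 mm thick and 22 mm high, floor 4 mm; origin under its centre. It stays put.
- tray_in (a point): Centre of the tray's inner floor, 4 mm above the worktop; axes as the tray's.
- other_box: A second, larger cardboard box, 41 x 74 x 27 mm, standing on the worktop beyond the tray; leave alone. Origin at the centre of its underside.
- tape_roll: Roll of tape lying flat on the worktop, about 103 mm across, 25 mm high; leave alone. Origin at the centre of its underside.
Not all that is in view belongs to the job. Leave any yellow look-alike of the left_box alone.

How it is judged:
By the outcome, as a careful person would: the job done as asked, in the order asked, and still so for the second after the job is handed in, with the robot touching nothing.
It also fails if it takes over 72 s, if anything falls off the work surface, if the arm or the gripper's body presses on something with over 40 N, if the wrist force passes 120 N, or if a joint passes its speed limit or range.

## Working session

There is one attempt and no reset: what is moved stays moved. The work goes in short steps, Python scripts to look and compute and a tool call to move; the robot and the scene stay as the last step left them, time stands still between calls to the robot, and variables do not carry over. Pictures are saved under pics/ and viewed, about 8 in all and at most 12, crops included, and the job is handed in when it is done.

Besides the shell and the picture viewer there is one more tool, called after "Call:" as name([rows], argument=value, ...), one row to a line, values as JSON. play_rows: Moves the arm, as the interface text tells. Its arguments: {"type":"object","properties":{"steps":{"type":"array","items":{"type":"array","items":{"type":"number"}}},"squeeze":{"type":"number"}},"required":["steps"]}

```bash
mkdir -p pics; ls
cat > h.py <<'E'
import numpy as np, cv2
from workcell import bot
def save(n,f): cv2.imwrite('pics/'+n+'.png',cv2.cvtColor(f,cv2.COLOR_RGB2BGR))
def pts(c,T):
    K=c['intrinsics'];d=c['depth'];v,u=np.mgrid[0:d.shape[0],0:d.shape[1]]
    p=np.stack([(u-K[0,2])/K[0,0]*d,-(v-K[1,2])/K[1,1]*d,-d,np.ones_like(d)],-1)
    return (p@np.asarray(T).T)[...,:3]
def ray(c,T,u,v,z):
    K=c['intrinsics'];r=np.array([(u-K[0,2])/K[0,0],-(v-K[1,2])/K[1,1],-1]);T=np.asarray(T)
    o=T[:3,3];w=T[:3,:3]@r;return o+w*(z-o[2])/w[2]
E
python3 - <<'E'
from h import *
import pickle
s=bot.state();print(s)
a=bot.capture('top');b=bot.capture('side')
pickle.dump((a,b),open('c.pkl','wb'))
print({k:(v.shape if hasattr(v,'shape') else v) for k,v in a.items()})
print(a['intrinsics'],a['cam_to_world'],b['cam_to_world'])
save('top',a['frame']);save('side',b['frame'])
E
```

```text
pics
{'time': 0.0, 'joint_positions': array([ 1.03170685e+00,  2.91285031e-01, -1.54140363e-01,  1.12669694e+00,
       -2.46740461e-05,  1.43150066e+00]), 'qvel': array([-0.00027373,  0.00175114, -0.00098343, -0.00032617, -0.00026702,
        0.00044372]), 'joint_torque': array([-4.04245029e-04, -5.37142396e+01,  3.31373692e+01,  1.58274465e-02,
       -1.20106042e-04, -2.53283922e-06]), 'eef_pos': array([204.11509813, 483.21116777, 230.72460076]), 'tool_rot': array([ 0.58953772,  0.39034016, -0.39117845, -0.58911735]), 'ft_force': array([-0.56191723, -0.48936842,  0.6295778 ]), 'ft_torque': array([-0.01708863,  0.05066362,  0.01098312]), 'width': 1.002369281596637}
{'frame': (400, 640, 3), 'depth': (400, 640), 'intrinsics': (3, 3), 'cam_to_world': (4, 4)}
[[388.88889386   0.         318.83683758]
 [  0.         388.88889386 202.03493706]
 [  0.           0.           1.        ]] [[-1.58472819e-02  9.82556268e-01 -1.85289084e-01  3.28397500e+02]
 [-9.99863550e-01 -1.64368692e-02 -1.64623465e-03  2.22632538e+02]
 [-4.66309061e-03  1.85237713e-01  9.82682678e-01  9.67309485e+02]
 [ 0.00000000e+00  0.00000000e+00  0.00000000e+00  1.00000000e+00]] [[ 9.99742325e-01  2.05327122e-02 -9.67940857e-03  5.12765186e+02]
 [-1.82442833e-02  4.73083127e-01 -8.80828871e-01 -5.41432237e+02]
 [-1.35066409e-02  8.80778498e-01  4.73335830e-01  4.93012806e+02]
 [ 0.00000000e+00  0.00000000e+00  0.00000000e+00  1.00000000e+00]]
```

View pics/top.png

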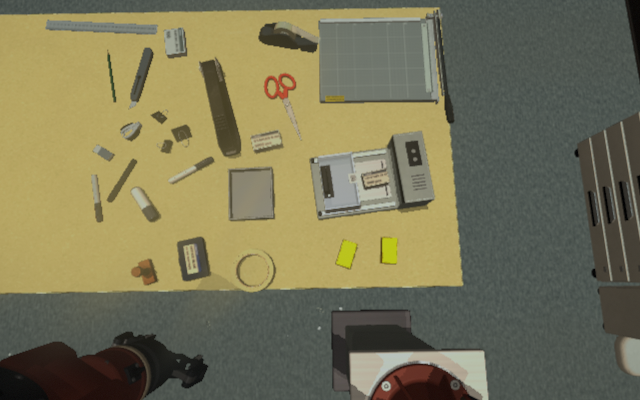

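View pics/side.png

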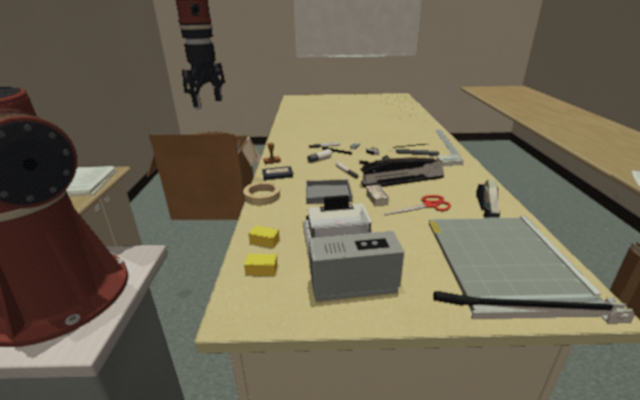

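Run:
```python
from h import *
import pickle
a,b=pickle.load(open('c.pkl','rb'))
P=pts(a,a['cam_to_world']);Z=P[...,2];f=a['frame']
print('table z',np.median(Z[235:245,290:310]))
def rect(m,z,name,lo=40):
    m=cv2.morphologyEx(m.astype(np.uint8),cv2.MORPH_OPEN,np.ones((3,3)))
    n,l,st,c=cv2.connectedComponentsWithStats(m)
    for i in range(1,n):
        if st[i,4]<lo: continue
        v,u=np.nonzero(l==i)
        w=np.array([ray(a,a['cam_to_world'],x,y,z)[:2] for x,y in zip(u,v)],np.float32)
        print(name,st[i],cv2.minAreaRect(w), 'zmed',np.median(Z[l==i]))
R=np.zeros(Z.shape,bool);R[125:225,215:440]=1
rect(R&(Z>93)&(Z<108)&(np.arange(640)[None]>370),100,'head')
rect(R&(Z>75)&(Z<100)&(np.arange(640)[None]<350),92,'rib',10)
rect(R&(Z>56)&(Z<70)&(np.arange(640)[None]<390),62,'guardtop')
rect(R&(Z>39)&(Z<54)&(np.arange(640)[None]>340)&(np.arange(640)[None]<395),47,'box',20)
rect(R&(Z>14)&(Z<30)&(np.arange(640)[None]<285)&(np.arange(640)[None]>220),22,'tray',20)
c=cv2.resize(f[120:230,220:440],None,fx=3.6,fy=3.6,interpolation=cv2.INTER_CUBIC);save('crop',c)
np.set_printoptions(linewidth=250)
print(Z[178,312:440:2].round().astype(int)); print(Z[150:220:2,378].round().astype(int))
```

```text
table z -0.9029894004402763
head [ 392  132   43   72 2135] ((571.4901123046875, 6.702629089355469), (166.1210479736328, 71.16661071777344), 6.7620415687561035) zmed 99.87952419267265
rib [321 168   8  25 134] ((545.2573852539062, 210.52853393554688), (58.80323028564453, 12.153934478759766), 6.77838659286499) zmed 91.24267604821432
guardtop [218 132  15  17 172] ((656.5892944335938, 451.7646789550781), (39.02853775024414, 33.70380401611328), 13.314191818237305) zmed 64.45495888902195
guardtop [ 318  152   42   59 1745] ((550.9183349609375, 176.81060791015625), (134.6383819580078, 84.92988586425781), 6.932790279388428) zmed 61.83539647396151
box [362 169  27  19 378] ((559.1845092773438, 86.17118835449219), (37.44927215576172, 62.4979362487793), 11.158075332641602) zmed 46.34463821626133
tray [252 130  30  22 443] ((668.33984375, 357.5635986328125), (44.87626647949219, 74.15367889404297), 12.236652374267578) zmed 26.409258496716348
[ 13  16  17  15  14  89  93  89  67  68  63  60  62  64  62  61  61  64  65  63  64  62  17  17  18  39  45  45  47  47  48  41  50  46  47  49  46  47  45  13  13  17  13  82  99  99 100 100  98  99  99  97 100  98 100  99  99 102  97  99  -1  -3
  -2  -2]
[16 23 23 14 17 15 15 12 16 13 45 49 46 47 46 45 48 46 31 19 18 17 16 17 17 17 18 18 22 16 13  0  2  0  1]
```

View pics/crop.png

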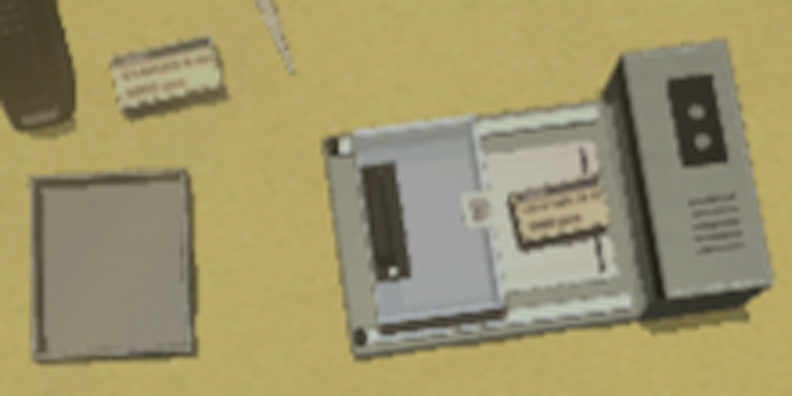

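```bash
cat >> h.py <<'E'
from scipy.spatial.transform import Rotation as Ro
def go(x,y,yawdeg=None):
    s=bot.state();M=Ro.from_quat(s['tool_rot']).as_matrix();p=s['eef_pos']
    cur=np.degrees(np.arctan2(M[1,0],M[0,0]))
    d=np.array([x-p[0],y-p[1],0])
    print('pos',p.round(1),'F',s['ft_force'].round(1),'w',round(s['width'],3),'toolx yaw',cur.round(2),'axes z',M[:,2].round(3),'y',M[:,1].round(3))
    print('shift cm tool x,z',(d@M[:,0]/10).round(2),(d@M[:,2]/10).round(2))
    if yawdeg is not None:
        e=(yawdeg-cur+90)%180-90; print('turn about tool y (rad), M[2,1]<0 => minus:',np.radians(e)*np.sign(M[2,1]))
E
python3 - <<'E'
from h import *
import pickle
a,b=pickle.load(open('c.pkl','rb'))
q=np.array([ray(a,a['cam_to_world'],220+u/3.6,120+v/3.6,22)[:2] for u,v in [(30,175),(187,170),(195,355),(33,360)]])
print(q,q.mean(0))
r=np.radians(11.16);bx=559.2-8*np.sin(r);by=86.2+8*np.cos(r);print(bx,by)
go(bx,by,11.16)
E
```

```text
[[596.05547935 450.6449239 ]
 [597.7895934  340.84178865]
 [467.06410725 334.53452319]
 [465.44754811 445.03404944]] [531.58918203 392.76382129]
557.6516042555932 94.04872413954668
pos [204.1 483.3 230.8] F [-0.4  0.7 -0.3] w 1.001 toolx yaw 67.1 axes z [-0.921  0.389  0.   ] y [-0.001 -0.001 -1.   ]
shift cm tool x,z -22.1 -47.71
turn about tool y (rad), M[2,1]<0 => minus: 0.976270278010358
```

Call:
play_rows([
  [0.2,-1.85,0,-4,0],
  [0.2,-1.85,0,-4,0],
  [0.2,-1.85,0,-4,0],
  [0.2,-1.85,0,-4,0],
  [0.2,-1.85,0,-4,0],
  [0.2,-1.85,0,-4,0],
  [0.2,-1.85,0,-4,0],
  [0.2,-1.85,0,-4,0],
], squeeze=40)

```text
time: 0.9
eef_pos: [442.3, 221.1, 231.2]
tool_rot: [-0.589, -0.391, 0.391, 0.589]
ft_force: [0.2, 1.0, 0.7]
width: 0.802
```

Call:
play_rows([
  [0.2,0,0,0,0.14],
  [0.2,0,0,0,0.14],
  [0.2,0,0,0,0.14],
  [0.2,0,0,0,0.14],
  [0.2,0,0,0,0.14],
  [0.2,0,0,0,0.14],
  [0.2,0,0,0,0.136],
  [0.2,0,0,0,0],
])

```text
time: 1.7
eef_pos: [441.3, 222.6, 231.0]
tool_rot: [0.704, 0.068, -0.068, -0.704]
ft_force: [-0.6, -0.3, -0.5]
width: 0.802
```

```bash
python3 -c "
from h import *
go(557.7,94,11.16)"
```

```text
pos [441.3 222.6 231. ] F [-0.6 -0.3 -0.5] w 0.802 toolx yaw 11.06 axes z [-0.192  0.981 -0.   ] y [-0.001 -0.    -1.   ]
shift cm tool x,z 8.96 -14.86
turn about tool y (rad), M[2,1]<0 => minus: -0.0017764588349594669
```

Call:
play_rows([
  [0.2,2.24,0,-3.71,0],
  [0.2,2.24,0,-3.71,0],
  [0.2,2.24,0,-3.71,0],
  [0.2,2.24,0,-3.71,0],
  [0.2,0,4,0,0],
  [0.2,0,4,0,0],
  [0.2,0,0,0,0],
  [0.2,0,0,0,0],
])

```text
time: 2.5
eef_pos: [557.7, 94.5, 151.6]
tool_rot: [-0.704, -0.069, 0.07, 0.704]
ft_force: [0.3, 0.3, 0.2]
width: 0.801
```

Run:
```python
from h import *
go(557.7,94,11.16)
s=bot.state();c=bot.capture('wrist');save('w1',c['frame'])
T=np.eye(4);T[:3,:3]=Ro.from_quat(s['tool_rot']).as_matrix();T[:3,3]=s['eef_pos'];T=T@c['mount']
P=pts(c,T);Z=P[...,2]
m=(Z>40)&(Z<53)&(np.hypot(P[...,0]-559,P[...,1]-86)<60)&(c['depth']>0)
m=cv2.morphologyEx(m.astype(np.uint8),cv2.MORPH_OPEN,np.ones((5,5)))
n,l,st,ce=cv2.connectedComponentsWithStats(m);i=1+st[1:,4].argmax();print(st[i])
print(cv2.minAreaRect(P[l==i][:,:2].astype(np.float32)),np.median(Z[l==i]))
```

```text
pos [557.7  94.5 151.6] F [0.3 0.3 0.2] w 0.801 toolx yaw 11.31 axes z [-0.196  0.981  0.   ] y [-0.001 -0.    -1.   ]
shift cm tool x,z -0.01 -0.05
turn about tool y (rad), M[2,1]<0 => minus: 0.0025797262542744492
[ 298  169   47   77 3505]
((563.2559814453125, 83.93789672851562), (36.47917175292969, 62.3228759765625), 11.12469482421875) 48.030193391216955
```

View pics/w1.png

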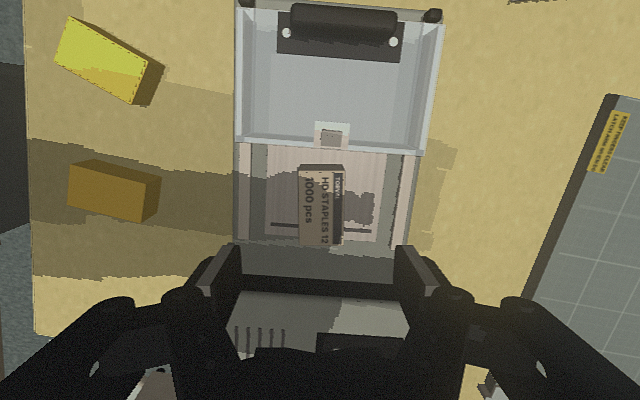

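Call:
play_rows([
  [0.2,0.2,3,0,0],
  [0.2,0,3,0,0],
  [0.2,0,3,0,0],
  [0.2,0,2,0,0],
  [0.2,0,1.2,0,0],
  [0.2,0,0.9,0,0],
  [0.2,0,0,0,0],
  [0.2,0,0,0,0],
])

```text
time: 3.35
eef_pos: [561.0, 95.0, 21.4]
tool_rot: [0.704, 0.07, -0.068, -0.704]
ft_force: [0.6, -0.9, 0.5]
width: 0.799
```

Call:
play_rows([
  [0.4,0,0,0,0],
  [0.5,0,0,0,0],
  [0.6,0,0,0,0],
  [0.7,0,0,0,0],
  [0.7,0,0,0,0],
  [0.7,0,0,0,0],
  [0.7,0,0,0,0],
  [0.7,0,0,0,0],
])

```text
time: 4.15
eef_pos: [560.7, 94.9, 21.1]
tool_rot: [0.704, 0.069, -0.068, -0.704]
ft_force: [-0.5, 0.0, 6.3]
width: 0.416
```

Call:
play_rows([
  [0.7,0,-0.5,0,0],
  [0.7,0,-1.5,0,0],
  [0.7,0,-3,0,0],
  [0.7,0,-3,0,0],
  [0.7,0,-3,0,0],
  [0.7,0,-3,0,0],
  [0.7,0,0,0,0],
  [0.7,0,0,0,0],
])

```text
time: 4.95
eef_pos: [560.3, 94.9, 160.7]
tool_rot: [0.704, 0.069, -0.068, -0.704]
ft_force: [0.5, -0.9, -1.2]
width: 0.418
```

Run:
```python
from h import *
# grip is 8 mm toward +y end of the box; box centre to (531.6,392.8), yaw -> ~2
go(531.6,392.8+8,1)
```

```text
pos [560.3  94.9 160.7] F [ 0.5 -0.9 -1.2] w 0.418 toolx yaw 11.17 axes z [-0.194  0.981 -0.   ] y [ 0.001  0.    -1.   ]
shift cm tool x,z 3.11 30.57
turn about tool y (rad), M[2,1]<0 => minus: 0.17756699114925759
```

Call:
play_rows([
  [0.7,0.3,0,3.06,0],
  [0.7,0.41,0,4.4,0],
  [0.7,0.48,0,4.6,0],
  [0.7,0.48,0,4.6,0],
  [0.7,0.48,0,4.6,0],
  [0.7,0.48,0,4.6,0],
  [0.7,0.48,0,4.7,0],
  [0.7,0,0,0,0.1],
])

```text
time: 5.75
eef_pos: [529.1, 405.7, 157.9]
tool_rot: [-0.706, -0.034, 0.036, 0.706]
ft_force: [-0.4, -1.1, -2.0]
width: 0.418
```

Call:
play_rows([
  [0.7,0,0,0,0.07],
  [0.7,0,0,0,0],
  [0.7,0,0,0,0],
  [0.7,0,0,0,0],
])

```text
time: 6.15
eef_pos: [531.3, 400.2, 159.7]
tool_rot: [0.707, 0.009, -0.01, -0.707]
ft_force: [-0.0, -0.5, -1.3]
width: 0.419
```

Run:
```python
from h import *
go(531.6,400.8,1)
s=bot.state();c=bot.capture('wrist');save('w2',c['frame'])
```

```text
pos [531.3 400.2 159.7] F [-0.  -0.5 -1.3] w 0.419 toolx yaw 1.49 axes z [-0.026  1.    -0.   ] y [-0.001 -0.    -1.   ]
shift cm tool x,z 0.03 0.06
turn about tool y (rad), M[2,1]<0 => minus: 0.008621684740415454
```

View pics/w2.png

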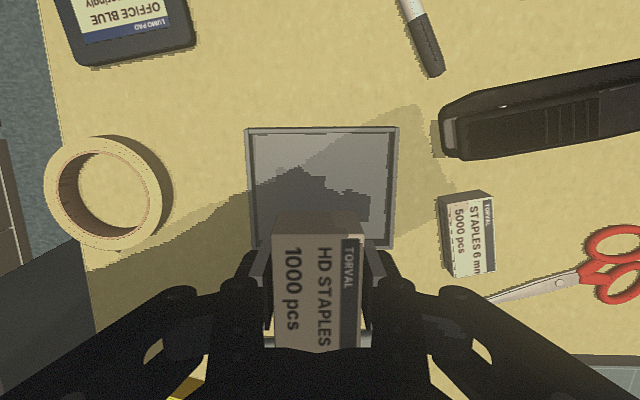

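Call:
play_rows([
  [0.7,0,4,0,0],
  [0.7,0,4,0,0],
  [0.7,0,3,0,0],
  [0.7,0,2,0,0],
  [0.7,0,1,0,0],
  [0.7,0,0.5,0,0],
  [0.7,0,0.2,0,0],
  [0.7,0,0,0,0],
])

```text
time: 7.0
eef_pos: [532.0, 401.0, 14.2]
tool_rot: [-0.707, -0.009, 0.008, 0.707]
ft_force: [0.7, 0.2, -1.7]
width: 0.413
```

Call:
play_rows([
  [0.7,0,0.1,0,0],
  [0.7,0,0.1,0,0],
  [0.7,0,0,0,0],
])

```text
time: 7.3
eef_pos: [531.6, 400.8, 11.6]
tool_rot: [-0.707, -0.009, 0.009, 0.707]
ft_force: [1.2, -0.5, -1.5]
width: 0.413
```

Call:
play_rows([
  [0.7,0,0.1,0,0],
  [0.7,0,0.1,0,0],
  [0.7,0,0,0,0],
])

```text
time: 7.6
eef_pos: [531.3, 400.7, 9.1]
tool_rot: [0.707, 0.009, -0.009, -0.707]
ft_force: [0.5, 0.7, -1.6]
width: 0.418
```

Call:
play_rows([
  [0.7,0,0.1,0,0],
  [0.7,0,0,0,0],
])

```text
time: 7.8
eef_pos: [531.4, 400.7, 9.1]
tool_rot: [-0.707, -0.009, 0.009, 0.707]
ft_force: [-2.4, -2.1, 6.3]
width: 0.419
```

Contact. Release gently, rise, and look.

Call:
play_rows([
  [0.5,0,0,0,0],
  [0.35,0,0,0,0],
  [0.3,0,0,0,0],
  [0.3,0,0,0,0],
  [0.3,0,0,0,0],
  [0.3,0,-1,0,0],
  [0.3,0,-3,0,0],
  [0.3,0,-4,0,0],
])

```text
time: 8.6
eef_pos: [530.2, 399.9, 88.1]
tool_rot: [0.708, 0.008, -0.01, -0.706]
ft_force: [0.8, 1.2, 0.2]
width: 0.705
```

Call:
play_rows([
  [0.3,0,-4,0,0],
  [0.3,0,-4,0,0],
  [0.5,0,0,-4,0],
  [0.7,0,0,-4,0],
  [1,0,0,-2,0],
  [1,0,0,0,0],
])

```text
time: 9.2
eef_pos: [534.2, 298.3, 169.5]
tool_rot: [0.707, 0.008, -0.008, -0.707]
ft_force: [-0.3, 0.3, 0.2]
width: 0.016
```

Run:
```python
from h import *
a=bot.capture('top')
s=bot.state();c=bot.capture('wrist');
T=np.eye(4);T[:3,:3]=Ro.from_quat(s['tool_rot']).as_matrix();T[:3,3]=s['eef_pos'];T=T@c['mount']
P=pts(c,T);Z=P[...,2]
m=(Z>28)&(Z<44)&(abs(P[...,0]-531)<55)&(abs(P[...,1]-392)<50)&(c['depth']>0)
m=cv2.morphologyEx(m.astype(np.uint8),cv2.MORPH_OPEN,np.ones((5,5)))
n,l,st,ce=cv2.connectedComponentsWithStats(m);i=1+st[1:,4].argmax();print(st[i])
print(cv2.minAreaRect(P[l==i][:,:2].astype(np.float32)),np.percentile(Z[l==i],[10,50,90]))
save('p3',np.vstack([c['frame'][:200],cv2.resize(a['frame'][120:240,200:460],(640,295))]))
# push start: behind rib +y face. rib centre top (545.3,210.5), yaw 6.8
y=np.radians(6.8);d=6+11+25
go(545.3-d*np.sin(y),210.5+d*np.cos(y),6.8)
```

```text
[ 293   33   48   83 3787]
((532.6638793945312, 389.61798095703125), (36.83848571777344, 61.08128356933594), 1.3810293674468994) [34.98577946 36.03443658 36.99285544]
pos [534.3 300.8 169.1] F [ 0.4  0.4 -0.5] w 0.0 toolx yaw 1.38 axes z [-0.024  1.     0.001] y [ 0.001  0.001 -1.   ]
shift cm tool x,z 0.49 -4.87
turn about tool y (rad), M[2,1]<0 => minus: -0.09456721701890314
```

View pics/p3.png

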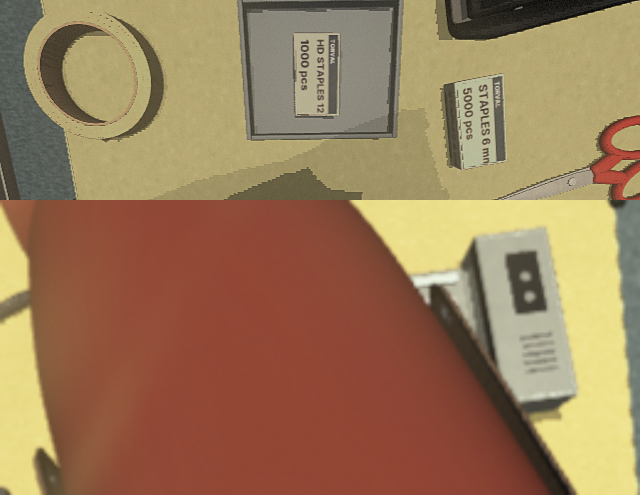

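Call:
play_rows([
  [1,0.49,0,-4,0],
  [1,0,0,-0.87,0],
  [1,0,3,0,-0.095],
  [1,0,3,0,0],
  [1,0,2.7,0,0],
  [1,0,1,0,0],
  [1,0,0,0,0],
  [1,0,0,0,0],
])

```text
time: 10.1
eef_pos: [540.7, 252.9, 72.3]
tool_rot: [-0.706, -0.043, 0.042, 0.706]
ft_force: [0.5, -0.7, -0.7]
width: -0.001
```

Run:
```python
from h import *
y=np.radians(6.8);d=6+11+25
go(545.3-d*np.sin(y),210.5+d*np.cos(y),6.8)
```

```text
pos [540.7 252.9  72.3] F [ 0.5 -0.7 -0.7] w -0.001 toolx yaw 6.91 axes z [-0.12   0.993  0.   ] y [ 0.001  0.001 -1.   ]
shift cm tool x,z -0.05 -0.07
turn about tool y (rad), M[2,1]<0 => minus: 0.0018430362562645932
```

Approach the rib in small steps to find contact.

Call:
play_rows([
  [1,0,0,-0.7,0],
  [1,0,0,-0.5,0],
  [1,0,0,-0.3,0],
  [1,0,0,-0.3,0],
  [1,0,0,-0.3,0],
  [1,0,0,0,0],
])

```text
time: 10.7
eef_pos: [542.6, 230.9, 71.4]
tool_rot: [0.706, 0.042, -0.042, -0.706]
ft_force: [0.6, -1.0, 0.7]
width: -0.0
```

Call:
play_rows([
  [1,0,0,-0.2,0],
  [1,0,0,-0.2,0],
  [1,0,0,0,0],
])

```text
time: 11.0
eef_pos: [543.0, 227.2, 71.2]
tool_rot: [0.706, 0.042, -0.042, -0.706]
ft_force: [-0.0, 0.4, -0.2]
width: -0.001
```

Call:
play_rows([
  [1,0,0,-0.2,0],
  [1,0,0,-0.2,0],
  [1,0,0,0,0],
])

```text
time: 11.3
eef_pos: [543.5, 223.7, 71.3]
tool_rot: [-0.706, -0.042, 0.042, 0.706]
ft_force: [0.1, 4.6, -1.0]
width: -0.001
```

Call:
play_rows([
  [1,0,0,-0.3,0],
  [1,0,0,-0.5,0],
  [1,0,0,-0.6,0],
  [1,0,0,-0.6,0],
  [1,0,0,-0.6,0],
  [1,0,0,-0.6,0],
  [1,0,0,-0.5,0],
  [1,0,0,-0.3,0],
])

```text
time: 12.1
eef_pos: [548.3, 183.8, 71.3]
tool_rot: [-0.706, -0.042, 0.042, 0.706]
ft_force: [-0.9, 5.0, -0.8]
width: 0.001
```

Call:
play_rows([
  [1,0,0,-0.5,0],
  [1,0,0,-0.6,0],
  [1,0,0,-0.6,0],
  [1,0,0,-0.6,0],
  [1,0,0,-0.6,0],
  [1,0,0,-0.4,0],
  [1,0,0,-0.3,0],
  [1,0,0,0,0],
])

```text
time: 12.9
eef_pos: [552.6, 147.8, 71.3]
tool_rot: [-0.706, -0.042, 0.042, 0.706]
ft_force: [0.8, 3.5, -0.6]
width: 0.003
```

Call:
play_rows([
  [1,0,0,-0.4,0],
  [1,0,0,-0.5,0],
  [1,0,0,-0.4,0],
  [1,0,0,-0.2,0],
  [1,0,0,0,0],
  [1,0,0,0,0],
])

```text
time: 13.5
eef_pos: [554.4, 133.1, 71.3]
tool_rot: [0.706, 0.042, -0.042, -0.706]
ft_force: [0.4, 4.1, -0.3]
width: 0.0
```

Call:
play_rows([
  [1,0,0,-0.2,0],
  [1,0,0,-0.2,0],
  [1,0,0,-0.2,0],
  [1,0,0,0,0],
])

```text
time: 13.9
eef_pos: [555.1, 127.3, 71.3]
tool_rot: [-0.706, -0.042, 0.042, 0.706]
ft_force: [0.9, 4.5, -0.4]
width: -0.0
```

Call:
play_rows([
  [1,0,0,-0.15,0],
  [1,0,0,-0.15,0],
  [1,0,0,0,0],
])

```text
time: 14.2
eef_pos: [555.4, 124.3, 71.3]
tool_rot: [-0.706, -0.042, 0.042, 0.706]
ft_force: [0.1, 5.3, -1.5]
width: 0.001
```

Call:
play_rows([
  [1,0,0,-0.15,0],
  [1,0,0,-0.15,0],
  [1,0,0,0,0],
])

```text
time: 14.5
eef_pos: [555.8, 121.4, 71.3]
tool_rot: [-0.706, -0.042, 0.042, 0.706]
ft_force: [0.7, 4.8, -1.0]
width: -0.0
```

Call:
play_rows([
  [1,0,0,-0.15,0],
  [1,0,0,-0.15,0],
  [1,0,0,0,0],
])

```text
time: 14.8
eef_pos: [556.2, 118.4, 71.3]
tool_rot: [-0.706, -0.042, 0.042, 0.706]
ft_force: [1.1, 4.8, -1.2]
width: 0.003
```

Call:
play_rows([
  [1,0,0,-0.15,0],
  [1,0,0,-0.15,0],
  [1,0,0,0,0],
])

```text
time: 15.1
eef_pos: [556.6, 115.4, 71.3]
tool_rot: [-0.706, -0.042, 0.042, 0.706]
ft_force: [1.3, 4.8, -1.4]
width: -0.002
```

Call:
play_rows([
  [1,0,0,-0.15,0],
  [1,0,0,-0.15,0],
  [1,0,0,0,0],
])

```text
time: 15.4
eef_pos: [556.9, 112.5, 71.3]
tool_rot: [-0.706, -0.043, 0.042, 0.706]
ft_force: [0.7, 5.0, -1.4]
width: 0.002
```

Call:
play_rows([
  [1,0,0,-0.15,0],
  [1,0,0,-0.15,0],
  [1,0,0,0,0],
])

```text
time: 15.7
eef_pos: [557.1, 110.6, 71.3]
tool_rot: [-0.705, -0.043, 0.043, 0.707]
ft_force: [-0.8, 9.7, -1.1]
width: 0.001
```

Call:
play_rows([
  [1,0,0,-0.15,0],
  [1,0,0,-0.15,0],
  [1,0,0,0,0],
])

```text
time: 16.0
eef_pos: [557.5, 107.6, 71.3]
tool_rot: [-0.705, -0.043, 0.043, 0.707]
ft_force: [0.3, 10.5, -0.8]
width: 0.002
```

Call:
play_rows([
  [1,0,0,-0.1,0],
  [1,0,0,-0.1,0],
  [1,0,0,0,0],
])

```text
time: 16.3
eef_pos: [557.7, 105.8, 71.3]
tool_rot: [-0.705, -0.043, 0.043, 0.707]
ft_force: [1.0, 11.6, -0.2]
width: 0.004
```

Call:
play_rows([
  [1,0,0,-0.1,0],
  [1,0,0,0,0],
])

```text
time: 16.5
eef_pos: [557.8, 104.9, 71.3]
tool_rot: [-0.705, -0.043, 0.043, 0.707]
ft_force: [-0.6, 11.1, -0.7]
width: 0.001
```

Expected click near y≈99. Approach to ~102, then one step per call.

Call:
play_rows([
  [1,0,0,-0.1,0],
  [1,0,0,-0.1,0],
  [1,0,0,0,0],
])

```text
time: 16.8
eef_pos: [558.0, 103.0, 71.3]
tool_rot: [-0.705, -0.043, 0.043, 0.707]
ft_force: [0.2, 11.3, -1.2]
width: 0.005
```

Call:
play_rows([
  [1,0,0,-0.08,0],
  [1,0,0,0,0],
])

```text
time: 17.0
eef_pos: [558.1, 102.1, 71.3]
tool_rot: [-0.705, -0.043, 0.043, 0.707]
ft_force: [-1.1, 11.5, -1.3]
width: -0.001
```

Call:
play_rows([
  [1,0,0,-0.08,0],
  [1,0,0,0,0],
])

```text
time: 17.2
eef_pos: [558.3, 101.1, 71.3]
tool_rot: [-0.705, -0.043, 0.043, 0.707]
ft_force: [0.0, 10.6, -0.7]
width: -0.003
```

Call:
play_rows([
  [1,0,0,-0.07,0],
  [1,0,0,0,0],
])

```text
time: 17.4
eef_pos: [558.4, 100.6, 71.3]
tool_rot: [-0.705, -0.043, 0.043, 0.707]
ft_force: [1.1, 11.0, -0.3]
width: -0.001
```

Call:
play_rows([
  [1,0,0,-0.07,0],
  [1,0,0,0,0],
])

```text
time: 17.6
eef_pos: [558.4, 100.0, 71.3]
tool_rot: [-0.705, -0.043, 0.043, 0.707]
ft_force: [-0.6, 11.7, -2.3]
width: 0.001
```

Call:
play_rows([
  [1,0,0,-0.07,0],
  [1,0,0,0,0],
])

```text
time: 17.8
eef_pos: [558.6, 98.0, 71.3]
tool_rot: [-0.706, -0.043, 0.043, 0.706]
ft_force: [1.4, 1.8, -0.7]
width: 0.001
```

Call:
play_rows([
  [1,0,0,0.1,0],
  [1,0,0,0.2,0],
  [1,0,0,0,0],
])

```text
time: 18.1
eef_pos: [558.2, 100.4, 71.3]
tool_rot: [0.706, 0.042, -0.042, -0.706]
ft_force: [0.1, -0.4, 0.4]
width: 0.001
```

Zero force on backing off: the latch holds. Retreat up and clear of the top view, then check.

Call:
play_rows([
  [1,0,0,1,0],
  [1,0,0,3,0],
  [1,0,-4,2,0],
  [1,0,-5,0,0],
  [1,0,-5,0,0],
  [1,-4,0,3,0],
  [1,-4,0,3,0],
  [1,-4,0,3,0],
])

```text
time: 18.9
eef_pos: [419.7, 236.0, 211.6]
tool_rot: [-0.706, -0.042, 0.042, 0.706]
ft_force: [0.4, 1.6, 0.1]
width: -0.001
```

Call:
play_rows([
  [1,-3,0,4,0],
  [1,-3,0,4,0],
  [1,-3,0,4,0],
  [1,-2,0,4,0],
  [1,-2,0,4,0],
  [1,0,0,4,0],
  [1,0,0,0,0],
  [1,0,0,0,0],
])

```text
time: 19.7
eef_pos: [262.5, 458.3, 210.9]
tool_rot: [0.706, 0.043, -0.043, -0.705]
ft_force: [-1.2, 0.3, -1.2]
width: -0.001
```

Run:
```python
from h import *
a=bot.capture('top');save('fin',a['frame']);P=pts(a,a['cam_to_world']);Z=P[...,2]
s=bot.state();print(s['eef_pos'],s['time'],s['ft_force'])
u=np.arange(640)[None];m=np.zeros(Z.shape,bool);m[150:215,330:400]=1
for lo,hi,n,z in((80,97,'rib',92),(56,70,'top',62)):
    k=cv2.morphologyEx((m&(Z>lo)&(Z<hi)&(u<398)).astype(np.uint8),cv2.MORPH_OPEN,np.ones((3,3)))
    v,w=np.nonzero(k)
    if len(v): print(n,len(v),cv2.minAreaRect(np.array([ray(a,a['cam_to_world'],x,y,z)[:2] for x,y in zip(w,v)],np.float32)))
```

```text
[262.89685878 457.53031956 211.01703951] 19.75 [ 0.7793683  -0.33022357  0.11198302]
rib 143 ((561.1694946289062, 82.66542053222656), (61.13141632080078, 13.74697494506836), 8.368474960327148)
top 903 ((563.288330078125, 63.73719787597656), (131.36404418945312, 52.7645378112793), 7.016782760620117)
```

View pics/fin.png

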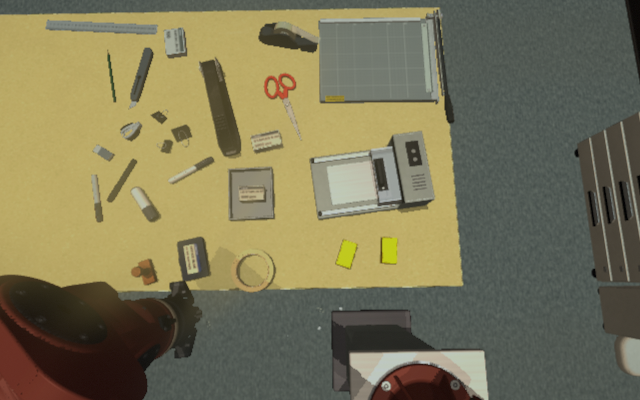

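```bash
python3 -c "
from workcell import bot
print(bot.close_job())"
```

```text
the job is handed in; nothing more can be done
None
```

I moved the staple box from the cutter bed into the grey tray, then pushed the guard shut until it latched. The job was handed in at about 20 s.

- **Box:** the wrist depth check after release showed it about 3 mm from the tray centre. Its top was level at 36 mm, so it is lying flat.
- **Guard:** the push was about 11 N over the last 12 mm or so, then dropped to 1.8 N at the click. The highest reading was 11.7 N, against the 18 N limit. Readings come only at the end of each move, so a brief peak in between would not show.
- **Latch:** the force was zero when I backed off. In the final top view the guard was still closed, with about 128 mm of travel and the rib about 36 mm from the head.
- **Everything else:** in the final top view nothing else had visibly moved, and the arm was touching nothing.
- **Disagreement:** the top and wrist cameras differed by about 4 mm on where the box first lay. I used the midpoint, and the grasp held.

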